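Find the worn gear head by rocking its crank and mark it

TASK

One of the three gear heads bolted to the bench is worn: take the cranks by their upright pins and rock them gently, first to the left until the stop is felt and then to the right, to find the one with far more play than the others; never force a crank against its stop, or its overload clutch slips. Leave the worn one's crank swung over to the right, slip the steel ring over its hub so that it lies flat on the crank disc, and let go. Leave the tools and parts lying around where they are.

Things in the scene. Friction and masses are not known exactly. Their poses are not given: they have to be found in the camera images.
- head_a: one of three identical-looking grey worm gear heads bolted in a row, in any order; any may be the worn one. Origin: centre of the underside, on the vertical output axis; x away from the robot, y to its left, z up. Foot 104x80x8 mm, housing 74x62 mm up to z 58. The steel crank on top (z 63 to 72 mm) is a 60 mm disc with a 22 mm wide arm towards -x, bearing the pin at x -75 mm.
- crank_a (a joint): turn of this crank, rad, 0 in the middle, negative with the pin to the left (+y). Self-locking: it rocks almost freely (0.5 N at the pin) within the gear play only (at the pin 2.6 mm to either side if sound, 10.5 mm if worn), then meets an elastic stop, 4.4 N per mm at the pin. Starts within 0.03 of 0; stays where left, but springs back about 2 mm if let go while pressed on its stop.
- clutch_a (a joint): overload clutch between gear and crank, under the crank disc: slip in rad, must stay 0. It holds firm up to 20 N sideways at the pin (4.5 mm past the stop) and slips above that, which spoils its setting.
- head_a_pin (a point): on the axis of the upright round steel pin at the end of this head's crank arm, 75 mm from the output axis, 93 mm above the bench (point height). Pin 16 mm in diameter, 38 mm high from the arm's top (72 to 110 mm above the bench), top slightly chamfered. It moves with the crank.
- head_a_hub (a point): centre of the crank disc's top face of this head, 72 mm above the bench, at the foot of the hub: a round steel stub on the output axis, 22 mm in diameter, 37 mm high, tapering to 12 mm over its upper 7 mm.
- head_b: one of three identical-looking grey worm gear heads bolted in a row, in any order; any may be the worn one. Origin: centre of the underside, on the vertical output axis; x away from the robot, y to its left, z up. Foot 104x80x8 mm, housing 74x62 mm up to z 58. The steel crank on top (z 63 to 72 mm) is a 60 mm disc with a 22 mm wide arm towards -x, bearing the pin at x -75 mm.
- crank_b (a joint): turn of this crank, rad, 0 in the middle, negative with the pin to the left (+y). Self-locking: it rocks almost freely (0.5 N at the pin) within the gear play only (at the pin 2.6 mm to either side if sound, 10.5 mm if worn), then meets an elastic stop, 4.4 N per mm at the pin. Starts within 0.03 of 0; stays where left, but springs back about 2 mm if let go while pressed on its stop.
- clutch_b (a joint): overload clutch between gear and crank, under the crank disc: slip in rad, must stay 0. It holds firm up to 20 N sideways at the pin (4.5 mm past the stop) and slips above that, which spoils its setting.
- head_b_pin (a point): on the axis of the upright round steel pin at the end of this head's crank arm, 75 mm from the output axis, 93 mm above the bench (point height). Pin 16 mm in diameter, 38 mm high from the arm's top (72 to 110 mm above the bench), top slightly chamfered. It moves with the crank.
- head_b_hub (a point): centre of the crank disc's top face of this head, 72 mm above the bench, at the foot of the hub: a round steel stub on the output axis, 22 mm in diameter, 37 mm high, tapering to 12 mm over its upper 7 mm.
- head_c: one of three identical-looking grey worm gear heads bolted in a row, in any order; any may be the worn one. Origin: centre of the underside, on the vertical output axis; x away from the robot, y to its left, z up. Foot 104x80x8 mm, housing 74x62 mm up to z 58. The steel crank on top (z 63 to 72 mm) is a 60 mm disc with a 22 mm wide arm towards -x, bearing the pin at x -75 mm.
- crank_c (a joint): turn of this crank, rad, 0 in the middle, negative with the pin to the left (+y). Self-locking: it rocks almost freely (0.5 N at the pin) within the gear play only (at the pin 2.6 mm to either side if sound, 10.5 mm if worn), then meets an elastic stop, 4.4 N per mm at the pin. Starts within 0.03 of 0; stays where left, but springs back about 2 mm if let go while pressed on its stop.
- clutch_c (a joint): overload clutch between gear and crank, under the crank disc: slip in rad, must stay 0. It holds firm up to 20 N sideways at the pin (4.5 mm past the stop) and slips above that, which spoils its setting.
- head_c_pin (a point): on the axis of the upright round steel pin at the end of this head's crank arm, 75 mm from the output axis, 93 mm above the bench (point height). Pin 16 mm in diameter, 38 mm high from the arm's top (72 to 110 mm above the bench), top slightly chamfered. It moves with the crank.
- head_c_hub (a point): centre of the crank disc's top face of this head, 72 mm above the bench, at the foot of the hub: a round steel stub on the output axis, 22 mm in diameter, 37 mm high, tapering to 12 mm over its upper 7 mm.
- ring: loose plain steel marking ring lying flat on the bench at the robot's right: 50 mm outer diameter, 34 mm bore, 30 mm high, about 0.15 kg. Origin: centre of its underside; z is its axis.
- spanner_17: grey steel combination spanner, 35x210x8 mm, lying flat near the front edge of the bench; a bystander, loose; origin: centre of its underside.
- spanner_13: small bright combination spanner, 26x170x7 mm, lying flat in front of the row, to the right; a bystander, loose; origin: centre of its underside.
- fitting_1: small grey pipe fitting with hexagon and hose tail, 29x51x25 mm, behind the row; a bystander, loose; origin: centre of its underside.
- bearing_big: ball bearing, 62 mm diameter, 16 mm high, lying flat behind the row; a bystander, loose; origin: centre of its underside.
Mind the look-alikes: they are no part of the job. What is shaped like the head_c but yellow is not meant.

How it is judged:
By the outcome, as a careful person would: the job done as asked, in the order asked, and still so for the second after the job is handed in, with the robot touching nothing.
It also fails if it takes over 67 s, if anything falls off the work surface, if the arm or the gripper's body presses on something with over 40 N, if the wrist force passes 120 N, or if a joint passes its speed limit or range.

ROBOT

A 6-joint arm with a two-finger parallel gripper is mounted at the origin on a cart in front of the work surface, level with it; the furniture and walls round the work are solid. World frame = base frame: x ahead of the robot, y to its left, z up, the work surface at z = 0. Lengths are in m, angles in degrees, forces in N, time in s.
With the tool pointing down it reaches from about 0.325 to 0.875 m from the base axis. Payload 4.4 kg.
Tool frame: the origin (TCP) lies at the very end of the fingers, on their centre line; the grasp point (between the pads) lies 19 mm behind it; y points along the fingers, z is the direction in which the jaws open and shut, and the axes are right-handed (so a half turn about y gives the same grasp; the last joint's range is limited). The gripper opens to 85 mm and grips with 20 to 120 N. Pads are 22 mm wide; open, the fingers measure 114 mm over their backs; the gripper's body (76 mm by 85 mm) begins 54 mm behind the grasp point. The pads swing forward as they close: fully open they stand 13 mm farther back than shut.
Start: joints at [-81.331, 11.837, 88.321, -0, 79.842, -8.623], TCP at [0.171, -0.549, 0.231] pointing down, gripper open.
Joint ranges: [-156.59, 156.59], [-49.26, 127.26], [12.9, 141.05], [-63.56, 243.56], [4.71, 150.69], [-161.64, 161.64]. Speed limits (degrees/s): [159.86, 159.86, 180, 180, 180, 180].

INTERFACE

Orientations are given as [roll, pitch, yaw] about the fixed x, y, z axes, in that order (R = Rz(yaw) Ry(pitch) Rx(roll)).
In Python, from cell import env, grab_frame, camera_model gives the robot as it stands.
- The arm moves only by the shell command python3 -m jog 'ROWS'. ROWS is JSON, one flat list of numbers, 5 for each row, row after row: the shift along the tool's x, y, z in m, then the turn about the tool's y in rad, then the opening, from 0 (shut) to 1 (fully open). In form: [dx, dy, dz, twist, fingers, dx, dy, dz, twist, fingers, ...]. A call has 1 to 12 rows; each row shifts and turns the pose as measured when the row begins, along the tool's axes as they then stand; what a row does not reach is not made up. A row lasts 1/10 s, in which the tool goes at most 50 mm and 8.59 degrees, less where a joint would pass 70% of its speed; a pose out of reach is approached as far as the arm can. A call with a gripper value outside its range is refused whole. The fingers move at their own pace and stop on an object; the grip force is fixed at half the most. Time passes only in rows, so rows that do not move let the fingers close. It gives the time, the measured TCP pose, the force and the opening at its end, in the units of the state.
- env.get_state(): the state, without advancing time (a new reading comes with each control period).
- grab_frame(name): name is "scene" or "top" or "wrist"; returns the picture (384x512x3 uint8, red, green, blue); there is no depth.
- camera_model(name): a dict with "fx", "fy", "cx", "cy" (pixels), "k1" (the pictures are not rectified: a ray, as slopes to the right and down, at radius r is drawn at 1 + k1 r^2 times it, then the intrinsics apply), "R" (3x3) and "t" (3): a world point X has camera coordinates R X + t. Camera axes: x right, y down, z forward; pixel columns grow to the right and rows downward; lengths in m; the calibration is good to about 2 mm. A picture is of the moment at which its call begins: read the wrist's pose just before it. camera_model takes no time and is no camera call; for the wrist camera it gives the pose at the moment of the call.
- env.job_done(): hands the job in, once; it reports no verdict.
The state is a dict: "time": time; "qpos": joint angles; "qvel": joint speeds; "effort": joint torques, N m; "eef_pos": TCP position; "ee_rot": TCP orientation; "contact_force": force on the tool from outside, world axes, zero at the start; "torque": the same for the moment, N m; "finger_gap": finger opening in m.
Only numpy, scipy, OpenCV 4.12 (cv2) and the standard library are available. Lean on these libraries where they do the work, as an engineer would, in place of code of your own. Each camera call takes 0.05 s, during which the arm holds its last target. There are 200 camera calls.

## Working session

There is one attempt and no reset: what is moved stays moved. The work goes in short steps, Python scripts to look and compute and a shell command to move; the robot and the scene stay as the last step left them, time stands still between calls to the robot, and variables do not carry over. Pictures are saved under pics/ and viewed, about 8 in all and at most 12, crops included, and the job is handed in when it is done.

```bash
ls; mkdir -p pics; cat > h.py <<'E'
from cell import env, grab_frame, camera_model
import numpy as np, cv2
def save(n,f): cv2.imwrite('pics/'+f,cv2.cvtColor(n,cv2.COLOR_RGB2BGR))
def ray(m,u,v):
    x,y=(u-m['cx'])/m['fx'],(v-m['cy'])/m['fy']; a,b=x,y
    for _ in range(20):
        s=1+m['k1']*(a*a+b*b); a,b=x/s,y/s
    R=np.array(m['R']);t=np.array(m['t'])
    return -R.T@t, R.T@np.array([a,b,1.])
def onz(m,u,v,z):
    o,d=ray(m,u,v); return o+d*(z-o[2])/d[2]
def proj(m,X):
    c=np.array(m['R'])@np.array(X)+np.array(m['t']); a,b=c[0]/c[2],c[1]/c[2]
    s=1+m['k1']*(a*a+b*b); return m['fx']*a*s+m['cx'],m['fy']*b*s+m['cy']
E
python3 - <<'E'
from h import *
print(env.get_state())
a=grab_frame("top");b=grab_frame("scene")
np.save('top.npy',a);np.save('scene.npy',b)
save(cv2.resize(a,(800,600)),'top.png');save(cv2.resize(b,(800,600)),'scene.png')
for n in("top","scene","wrist"):print(n,camera_model(n))
E
```

```text
pics
{'time': 0.0, 'qpos': array([-8.13324003e+01,  1.18846913e+01,  8.84048179e+01, -2.56418429e-04,
        7.98423768e+01, -8.62440931e+00]), 'qvel': array([-0.004959  ,  0.0517666 ,  0.01786278, -0.01222975, -0.05416075,
       -0.05474017]), 'effort': array([ 8.45548384e-04, -3.83032715e+01, -2.91596103e+01, -2.94058855e-04,
        1.03988842e-02,  1.22354794e-05]), 'eef_pos': array([ 0.17077263, -0.54825932,  0.23012123]), 'ee_rot': array([-9.01304325e+01,  1.95277081e-02, -1.62707968e+02]), 'contact_force': array([0.19227989, 0.04500918, 0.95026685]), 'torque': array([-0.0383186 ,  0.02421383, -0.00549578]), 'finger_gap': 0.08487748898402499}
top {'fx': 429.1048229254911, 'fy': 429.1048229254911, 'cx': 256.37231324929263, 'cy': 196.8957984257441, 'k1': -0.06320610285808019, 'R': array([[-0.00392435, -0.99988642,  0.01455138],
       [-0.98965996,  0.00179698, -0.14342219],
       [ 0.14337976, -0.01496375, -0.98955461]]), 't': array([0.12713988, 0.59508779, 1.55209076])}
scene {'fx': 354.0889391566561, 'fy': 354.0889391566561, 'cx': 254.7725858336885, 'cy': 193.53260724346845, 'k1': 0.005243610457264352, 'R': array([[-0.72478707, -0.68888548, -0.0109774 ],
       [-0.44828453,  0.48362643, -0.75176223],
       [ 0.52318704, -0.53994655, -0.65934289]]), 't': array([0.5162567 , 0.28084138, 1.09733395])}
wrist {'fx': 287.4454183357428, 'fy': 287.4454183357428, 'cx': 254.71724751289577, 'cy': 193.0799991370777, 'k1': -0.005189272517933461, 'R': array([[ 0.29656628, -0.95501103, -0.00153753],
       [-0.91439584, -0.28441755,  0.28807447],
       [-0.27555159, -0.08402726, -0.95760678]]), 't': array([-0.57336736, -0.03712014,  0.37935009])}
```

View pics/top.png

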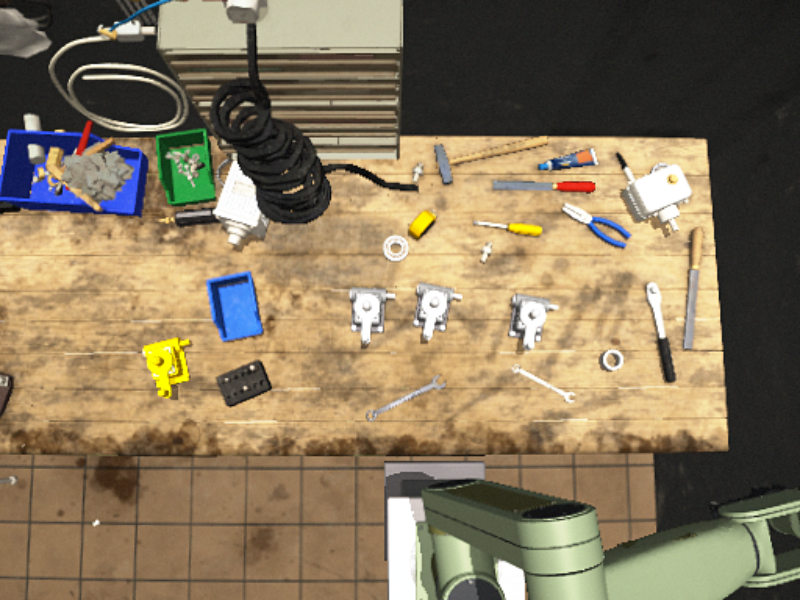

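View pics/scene.png

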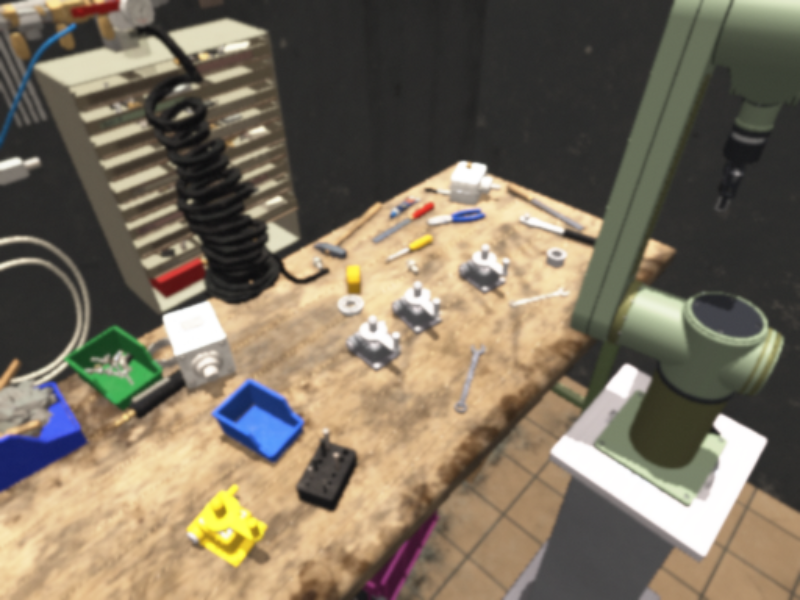

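The top view shows the three grey heads (hubs at about (367,308), (433,305) and (530,315)), the ring at (612,360), and the yellow decoy at (165,365). I'll zoom in for exact pixels.

```bash
python3 - <<'E'
from h import *
a=np.load('top.npy')
c=a[170:250,215:415]; save(cv2.resize(c,(800,320),interpolation=cv2.INTER_CUBIC),'crop1.png')
m=camera_model('top')
for n,u,v in(("hubA",367,308),("B",433,305),("C",530,315)):print(n,onz(m,u*.64,v*.64,.11))
for n,u,v in(("pA",366,340),("B",429,335),("C",527,343)):print(n,onz(m,u*.64,v*.64,.11))
print(onz(m,612*.64,360*.64,.03))
E
```

```text
hubA [0.58492754 0.20281548 0.11      ]
B [0.59155915 0.05256882 0.11      ]
C [ 0.56809931 -0.16900069  0.11      ]
pA [0.51192013 0.20484638 0.11      ]
B [0.52292336 0.06237109 0.11      ]
C [ 0.50400962 -0.16015419  0.11      ]
[ 0.46953826 -0.38081204  0.03      ]
```

View pics/crop1.png

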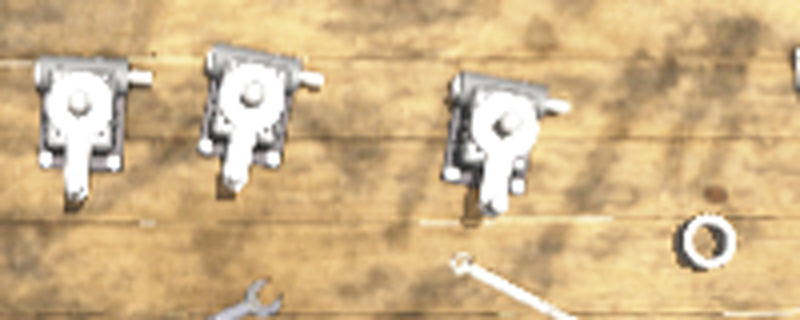

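```bash
python3 - <<'E'
from h import *
m=camera_model('top')
f=lambda p,z:onz(m,215+(p[0]+.5)/4-.5,170+(p[1]+.5)/4-.5,z)
for n,h,p in(("A",(79,100),(77,193)),("B",(253,94),(234,183)),("C",(509,121),(490,207))):
    H=f(h,.107);P=f(p,.108);d=H-P
    print(n,H.round(4),P.round(4),np.hypot(*d[:2]).round(4),np.degrees(np.arctan2(d[1],d[0])).round(1))
R=f((708,242),.03);print(R)
w=camera_model('wrist');print(-w['R'].T@w['t']-env.get_state()['eef_pos'])
E
```

```text
A [0.5943 0.2047 0.107 ] [0.5111 0.2062 0.108 ] 0.0832 -1.0
B [0.5995 0.0496 0.107 ] [0.5197 0.0674 0.108 ] 0.0818 -12.6
C [ 0.5747 -0.1795  0.107 ] [ 0.4976 -0.1598  0.108 ] 0.0796 -14.3
[ 0.47056876 -0.38065032  0.03      ]
[0.06985087 0.02206603 0.14287243]
```

```bash
cat >> h.py <<'E'
def go(x,y,z,yaw=None):
    s=env.get_state();d=np.array([x,y,z])-s['eef_pos'];w=np.radians(s['ee_rot'][2])
    tx=np.array([np.cos(w),np.sin(w),0]);tz=np.array([-np.sin(w),np.cos(w),0])
    print('shift tool mm',(1e3*np.array([d@tx,-d[2],d@tz])).round(1),'twist',None if yaw is None else round(-np.radians((yaw-s['ee_rot'][2]+180)%360-180),3))
E
python3 -c "
from h import *
go(.5,-.161,.2,165.7)"
```

```text
shift tool mm [-429.5   30.2 -272. ] twist 0.551
```

```bash
python3 -m jog '[-0.038,0.003,-0.024,0,1,-0.038,0.003,-0.024,0,1,-0.038,0.003,-0.024,0,1,-0.038,0.003,-0.024,0,1,-0.038,0.003,-0.024,0,1,-0.038,0.003,-0.024,0,1,-0.038,0.003,-0.024,0,1,-0.038,0.003,-0.024,0,1,-0.038,0.003,-0.024,0,1,-0.038,0.003,-0.024,0,1,-0.038,0.003,-0.024,0,1,0,0,0,0,1]'; python3 -c "
from h import *
go(.5,-.161,.2,165.7)"
```

```text
time: 1.3
eef_pos: [0.5003, -0.1573, 0.1909]
ee_rot: [-90.5, -0.1, -163.1]
contact_force: [-0.7, -1.1, -0.3]
finger_gap: 0.0857
shift tool mm [ 1.4 -9.1  3.4] twist 0.545
```

Moves track well. Twist, then look with the wrist camera.

```bash
python3 -m jog '[0,0,0.003,0.136,1,0,0,0,0.136,1,0,0,0,0.136,1,0,0,0,0.136,1,0,0,0,0,1]'; python3 - <<'E'
from h import *
m=camera_model('wrist');a=grab_frame('wrist');np.save('w1.npy',a);s=env.get_state();print(s['eef_pos'],s['ee_rot'])
save(a,'w1.png')
import pickle;pickle.dump(m,open('w1.pkl','wb'))
print(proj(m,s['eef_pos']))
E
```

```text
time: 1.8
eef_pos: [0.4989, -0.1589, 0.1879]
ee_rot: [-90.3, -0.8, 164.8]
contact_force: [-0.9, -0.2, -0.0]
finger_gap: 0.0854
[ 0.49887674 -0.15896099  0.18787137] [-90.30660042  -0.75182782 164.9470508 ]
(np.float64(255.48757541262754), np.float64(245.42974209322736))
```

View pics/w1.png

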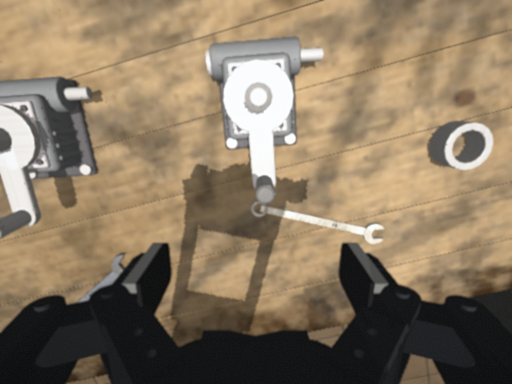

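```bash
python3 - <<'E'
from h import *
a=np.load('w1.npy');save(cv2.resize(a[60:220,200:310],(550,800),interpolation=cv2.INTER_CUBIC)[:, :][200:800],'w1c.png')
E
```

```text
(no output)
```

View pics/w1c.png

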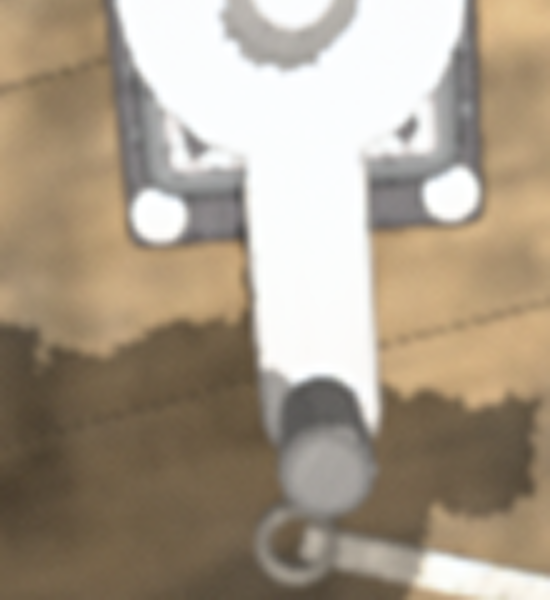

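```bash
python3 - <<'E'
from h import *
import pickle;m=pickle.load(open('w1.pkl','rb'))
P=onz(m,264.8,193.2,.110);H=onz(m,257.9,96.8,.109);d=H-P
print(P,H,np.hypot(*d[:2]),np.degrees(np.arctan2(d[1],d[0])))
# ring top centre
print(onz(m,469,145,.03))
print('Bpin',onz(m,8,224,.110))
go(P[0],P[1],.085,180+np.degrees(np.arctan2(d[1],d[0])))
E
```

```text
[ 0.50228281 -0.16741437  0.11      ] [ 0.57456401 -0.18110165  0.109     ] 0.0735657136803004 -10.722659209653305
[ 0.47270757 -0.381027    0.03      ]
Bpin [0.53220099 0.04686226 0.11      ]
shift tool mm [ -5.5 102.9   7.3] twist -0.076
```

```bash
python3 -m jog '[-0.006,0.02,0.0075,-0.076,1,0,0.03,0,0,1,0,0.03,0,0,1,0,0.029,0,0,1,0,0,0,0,0.5]'; python3 -c "
from h import *
go(.5015,-.1672,.079,169.2)
import cv2
m=camera_model('wrist');a=grab_frame('wrist');save(a,'w2.png')
print(proj(m,(.5015,-.1672,.11)))"
```

```text
time: 2.35
eef_pos: [0.502, -0.1701, 0.0773]
ee_rot: [-90.3, -0.5, 170.2]
contact_force: [0.1, 1.0, -1.1]
finger_gap: 0.0735
shift tool mm [ 1.  -1.7 -2.7] twist 0.018
(np.float64(249.16344482239822), np.float64(282.3022713299883))
```

View pics/w2.png

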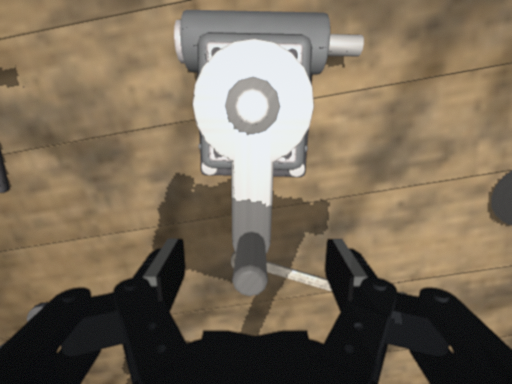

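The pin top is at (250,281), against a predicted (249,282), so the estimate is good to about 0.5 mm. I'll centre on it and close.

```bash
python3 -m jog '[0.001,0,-0.0027,0.018,0.4,0,0,0,0,0.25,0,0,0,0,0,0,0,0,0,0,0,0,0,0,0,0,0,0,0,0,0,0,0,0,0,0,0,0,0,0]'; python3 -c "
from h import *
m=camera_model('wrist');print('hub',onz(m,252.5,105,.109))
go(.5015,-.1672,.079,169.2)"
```

```text
time: 3.2
eef_pos: [0.5063, -0.1697, 0.0849]
ee_rot: [-90.0, 0.2, 169.3]
contact_force: [0.2, -0.1, -2.6]
finger_gap: 0.0141
hub [ 0.57878961 -0.18215636  0.109     ]
shift tool mm [ 5.2  5.9 -1.6] twist 0.001
```

```bash
python3 -c "
from h import *
for i in range(4):
    a=grab_frame('wrist');s=env.get_state();print(s['eef_pos'].round(4),s['finger_gap'],s['contact_force'].round(1),s['ee_rot'].round(1))
save(a,'w3.png')"
```

```text
[ 0.5063 -0.1697  0.0848] 0.013827213494201344 [ 1.   0.3 -1.8] [-90.    0.2 169.3]
[ 0.5063 -0.1697  0.0849] 0.014247384807288363 [ 0.2  0.3 -2.1] [-90.    0.2 169.3]
[ 0.5063 -0.1697  0.0849] 0.014253528760373385 [ 0.1  0.1 -2.4] [-90.    0.2 169.3]
[ 0.5063 -0.1697  0.0849] 0.01408351249658079 [ 0.3 -0.3 -2.5] [-90.    0.2 169.3]
```

View pics/w3.png

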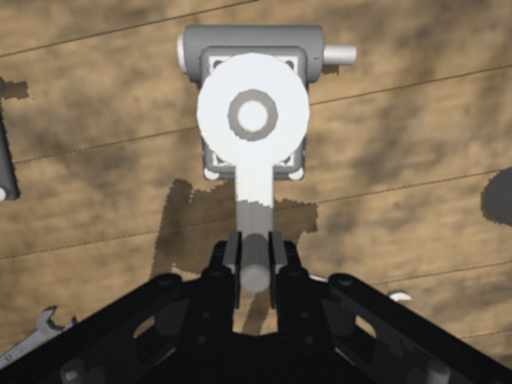

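```bash
python3 -m jog '[0,0,0,0,0]';python3 -m jog '[0,0,0,0,0]';python3 -m jog '[0,0.003,0,0,0]'; python3 -c "
from h import *
m=camera_model('wrist');print(proj(m,(.5015,-.1672,.11)),onz(m,256,281,.11),'hub',onz(m,252.5,115,.109))"
```

```text
time: 3.5
eef_pos: [0.5063, -0.1697, 0.0849]
ee_rot: [-90.0, 0.2, 169.3]
contact_force: [0.8, 0.2, -3.1]
finger_gap: 0.0138
time: 3.6
eef_pos: [0.5063, -0.1697, 0.0849]
ee_rot: [-90.0, 0.2, 169.3]
contact_force: [0.9, -0.5, -3.3]
finger_gap: 0.0138
time: 3.7
eef_pos: [0.5056, -0.1696, 0.0827]
ee_rot: [-90.0, 0.1, 169.3]
contact_force: [-8.5, 2.4, 14.2]
finger_gap: 0.0138
(np.float64(252.1976244379096), np.float64(281.30264347903335)) [ 0.50132999 -0.16895847  0.11      ] hub [ 0.57440037 -0.18133685  0.109     ]
```

```bash
for i in 1; do python3 -m jog '[0,0,-0.001,0,0]'; python3 -m jog '[0,0,-0.001,0,0]';python3 -m jog '[0,0,-0.001,0,0]';done
```

```text
time: 3.8
eef_pos: [0.5061, -0.1693, 0.0841]
ee_rot: [-89.9, 0.1, 169.3]
contact_force: [-1.6, -1.3, 4.1]
finger_gap: 0.0138
time: 3.9
eef_pos: [0.5065, -0.169, 0.0848]
ee_rot: [-89.9, 0.2, 169.3]
contact_force: [-1.6, -2.0, -1.9]
finger_gap: 0.014
time: 4.0
eef_pos: [0.5066, -0.1685, 0.0849]
ee_rot: [-89.8, 0.2, 169.3]
contact_force: [-0.8, -2.5, -3.2]
finger_gap: 0.0142
```

```bash
for i in 1; do python3 -m jog '[0,0,-0.002,0,0]'; python3 -m jog '[0,0,-0.002,0,0]';done
```

```text
time: 4.1
eef_pos: [0.5067, -0.1673, 0.0848]
ee_rot: [-89.7, 0.2, 169.2]
contact_force: [-1.4, -4.6, -1.4]
finger_gap: 0.0137
time: 4.2
eef_pos: [0.5069, -0.1665, 0.0847]
ee_rot: [-89.6, 0.2, 169.2]
contact_force: [-2.9, -5.8, -1.0]
finger_gap: 0.0135
```

```bash
for i in 1; do python3 -m jog '[0,0,0,0,0]'; python3 -m jog '[0,0,-0.002,0,0,0,0,0,0,0]';python3 -m jog '[0,0,-0.002,0,0,0,0,0,0,0]';done
```

```text
time: 4.3
eef_pos: [0.5067, -0.1671, 0.0846]
ee_rot: [-89.5, 0.2, 169.2]
contact_force: [-2.3, -3.8, -0.3]
finger_gap: 0.0138
time: 4.5
eef_pos: [0.5068, -0.1668, 0.0846]
ee_rot: [-89.4, 0.2, 169.1]
contact_force: [-2.2, -4.2, -1.4]
finger_gap: 0.0139
time: 4.7
eef_pos: [0.5069, -0.1666, 0.0847]
ee_rot: [-89.2, 0.2, 169.0]
contact_force: [-2.6, -4.3, 0.2]
finger_gap: 0.0138
```

```bash
for i in 1; do python3 -m jog '[0,0,-0.003,0,0,0,0,-0.003,0,0]'; python3 -m jog '[0,0,-0.004,0,0]';python3 -m jog '[0,0,-0.004,0,0]';done
```

```text
time: 4.9
eef_pos: [0.5074, -0.1647, 0.0848]
ee_rot: [-88.7, 0.2, 168.9]
contact_force: [-5.2, -12.4, -1.0]
finger_gap: 0.014
time: 5.0
eef_pos: [0.5075, -0.1643, 0.0849]
ee_rot: [-88.4, 0.2, 168.9]
contact_force: [-5.0, -14.7, -1.0]
finger_gap: 0.0137
time: 5.1
eef_pos: [0.5076, -0.1642, 0.085]
ee_rot: [-87.9, 0.2, 168.9]
contact_force: [-5.0, -14.8, -2.2]
finger_gap: 0.0139
```

Firm stop to the left, 15 N. Now I'll ease off and go right.

```bash
for i in 1; do python3 -m jog '[0,0,0.002,0,0,0,0,0.002,0,0]'; python3 -m jog '[0,0,0.002,0,0,0,0,0.002,0,0]';python3 -m jog '[0,0,0.002,0,0,0,0,0.002,0,0]';python3 -m jog '[0,0,0.002,0,0]';done
```

```text
time: 5.3
eef_pos: [0.5064, -0.1685, 0.0846]
ee_rot: [-88.0, 0.1, 168.7]
contact_force: [-0.1, 0.5, -1.0]
finger_gap: 0.0138
time: 5.5
eef_pos: [0.5061, -0.1699, 0.0845]
ee_rot: [-88.3, 0.1, 168.8]
contact_force: [0.8, 2.6, -0.0]
finger_gap: 0.0136
time: 5.7
eef_pos: [0.5058, -0.1712, 0.0844]
ee_rot: [-88.6, 0.1, 168.9]
contact_force: [0.5, 4.6, -0.4]
finger_gap: 0.0137
time: 5.8
eef_pos: [0.5057, -0.1715, 0.0844]
ee_rot: [-88.7, 0.1, 168.9]
contact_force: [2.3, 7.7, -0.1]
finger_gap: 0.0142
```

```bash
for i in 1; do python3 -m jog '[0,0,0.003,0,0,0,0,0.003,0,0]'; python3 -m jog '[0,0,0.004,0,0]';python3 -m jog '[0,0,0.003,0,0,0,0,0,0,0]';done
```

```text
time: 6.0
eef_pos: [0.5055, -0.1721, 0.0842]
ee_rot: [-89.3, 0.1, 168.9]
contact_force: [2.2, 10.7, 1.2]
finger_gap: 0.0138
time: 6.1
eef_pos: [0.5054, -0.1725, 0.0841]
ee_rot: [-89.7, 0.1, 169.0]
contact_force: [3.9, 13.9, 0.7]
finger_gap: 0.014
time: 6.3
eef_pos: [0.5059, -0.171, 0.0843]
ee_rot: [-90.1, 0.1, 169.1]
contact_force: [-0.3, 1.3, 1.5]
finger_gap: 0.0141
```

C is sound (about 8 mm total between ±15 N). Release and go to B.

```bash
python3 -m jog '[0,0,0,0,0.3,0,0,0,0,0.7,0,0,0,0,1,0,-0.04,0,0,1,0,-0.045,0,0,1]'; python3 -c "
from h import *
go(.522,.058,.165)"
```

```text
time: 6.8
eef_pos: [0.501, -0.1716, 0.1645]
ee_rot: [-90.0, -0.7, 169.1]
contact_force: [0.8, 0.1, 0.2]
finger_gap: 0.0818
shift tool mm [  22.8   -0.5 -229.5] twist None
```

```bash
python3 -m jog '[0.004,0,-0.038,0,1,0.004,0,-0.038,0,1,0.004,0,-0.038,0,1,0.004,0,-0.038,0,1,0.004,0,-0.038,0,1,0.004,0,-0.038,0,1,0,0,0,0,1]'; python3 - <<'E'
from h import *
import pickle
m=camera_model('wrist');a=grab_frame('wrist');np.save('w4.npy',a);s=env.get_state();print(s['eef_pos'],s['ee_rot'],proj(m,(.522,.058,.11)))
pickle.dump(m,open('w4.pkl','wb'))
save(a[:330],'w4.png')
E
```

```text
time: 7.5
eef_pos: [0.5309, 0.0547, 0.1747]
ee_rot: [-89.4, 0.9, 168.5]
contact_force: [0.3, -0.0, -0.7]
finger_gap: 0.0857
[0.53090043 0.05281754 0.17466822] [-89.29889173   0.94724338 168.4470673 ] (np.float64(252.48586737232378), np.float64(219.09837372495613))
```

View pics/w4.png

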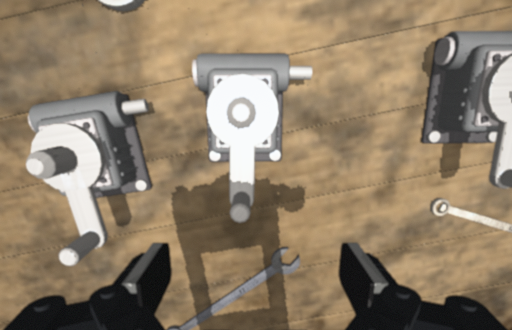

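B's hub top is at (240,113) and its pin top at (240,213). A's hub top is at (37,162) and its pin top at (68,256).

```bash
python3 - <<'E'
from h import *
import pickle;m=pickle.load(open('w4.pkl','rb'))
for n,p,h in(('B',(240,213.5),(240,113)),('A',(68,257),(37,162))):
    P=onz(m,*p,.110);H=onz(m,*h,.109);d=H-P
    y=np.degrees(np.arctan2(d[1],d[0]))
    print(n,P,H,np.hypot(*d[:2]),y)
    if n=='B':go(P[0],P[1],.079,180+y)
E
```

```text
B [0.52846317 0.06647768 0.11      ] [0.60128296 0.05059007 0.109     ] 0.0745328040996057 -12.307754055923652
shift tool mm [  5.1  95.7 -12.9] twist 0.013
A [0.52040698 0.20922583 0.11      ] [0.59740198 0.20342619 0.109     ] 0.07721312376842136 -4.30765866732849
```

```bash
python3 -m jog '[0.005,0.01,-0.013,0.013,1,0,0.03,0,0,1,0,0.03,0,0,1,0,0.025,0,0,0.6,0,0,0,0,0.5]'; python3 -c "
from h import *
go(.5284,.0664,.079,167.7)"
```

```text
time: 8.05
eef_pos: [0.5337, 0.0581, 0.0794]
ee_rot: [-89.1, 1.5, 167.4]
contact_force: [-0.3, -0.4, 0.4]
finger_gap: 0.0592
shift tool mm [ 7.   0.4 -6.9] twist -0.005
```

```bash
python3 -m jog '[0.007,0,-0.007,0,0.5,0,0,0,0,0.4]'; python3 -c "
from h import *
go(.5284,.0664,.079,167.7)
a=grab_frame('wrist');m=camera_model('wrist');p=proj(m,(.5284,.0664,.11));print(p)
go(.5284,.0664,.079,167.7)
np.save('w5.npy',a)
r=int(p[1]);g=cv2.cvtColor(a,cv2.COLOR_RGB2GRAY)
for k in(r-14,r-7,r,r+7):print(k,g[k,210:300:3])"
```

```text
time: 8.25
eef_pos: [0.5289, 0.0648, 0.0802]
ee_rot: [-89.0, 1.5, 167.2]
contact_force: [-0.7, -0.4, -0.3]
finger_gap: 0.0343
shift tool mm [ 0.9  1.2 -1.5] twist -0.008
(np.float64(253.22628956840305), np.float64(277.69611214852597))
shift tool mm [ 2.2  2.  -1.6] twist -0.008
263 [ 44  12  11  14  17  63  61  58  58  73  83 107 114 120 125 115 110 105
  82  69  63  63  62  66  73  65  16  17  17  13]
270 [ 60  25  15  13  25  61  55  57  56 104 122 132 134 131 130 131 132 127
 117 101  61  62  64  69  70  69  17  15  15  27]
277 [ 27  29  15   9  54  63  61  61  59 110 131 133 128 130 130 128 130 130
 127 107  64  64  64  65  66  66  42  15  11  30]
284 [ 22  28  16  21  71  71  73  73  72  66  87 124 129 128 129 129 128 125
  88  64  68  69  70  68  68  66  61  13  13  32]
```

```bash
python3 -m jog '[0.001,0.001,-0.0015,0,0.3,0,0,0,0,0.1,0,0,0,0,0,0,0,0,0,0,0,0,0,0,0]'; python3 -m jog '[0,0,-0.002,0,0]'; python3 -m jog '[0,0,-0.002,0,0,0,0,-0.002,0,0]'; python3 -m jog '[0,0,-0.002,0,0,0,0,-0.002,0,0]'
```

```text
time: 8.8
eef_pos: [0.5313, 0.066, 0.0827]
ee_rot: [-89.1, 2.0, 167.3]
contact_force: [1.0, -0.3, -1.5]
finger_gap: 0.0143
time: 8.9
eef_pos: [0.5314, 0.0671, 0.0826]
ee_rot: [-89.0, 2.0, 167.3]
contact_force: [-1.8, -6.1, -1.0]
finger_gap: 0.0141
time: 9.1
eef_pos: [0.5315, 0.0674, 0.0824]
ee_rot: [-88.5, 1.9, 167.3]
contact_force: [-2.0, -7.1, 0.6]
finger_gap: 0.0143
time: 9.3
eef_pos: [0.5315, 0.0674, 0.0825]
ee_rot: [-88.0, 1.8, 167.3]
contact_force: [-1.3, -8.1, -0.1]
finger_gap: 0.0145
```

Stop felt close by to the left. A firmer push, then to the right.

```bash
python3 -m jog '[0,0,-0.004,0,0]'; python3 -m jog '[0,0,-0.004,0,0]'; python3 -m jog '[0,0,0.002,0,0,0,0,0.002,0,0]'; python3 -m jog '[0,0,0.002,0,0,0,0,0.002,0,0]'; python3 -m jog '[0,0,0.002,0,0,0,0,0.002,0,0]'; python3 -m jog '[0,0,0.002,0,0,0,0,0.002,0,0]'
```

```text
time: 9.4
eef_pos: [0.5316, 0.0682, 0.0824]
ee_rot: [-87.7, 1.7, 167.3]
contact_force: [-2.4, -13.5, 1.4]
finger_gap: 0.0139
time: 9.5
eef_pos: [0.5316, 0.0684, 0.0824]
ee_rot: [-87.2, 1.7, 167.3]
contact_force: [-3.2, -14.1, 1.8]
finger_gap: 0.0139
time: 9.7
eef_pos: [0.5309, 0.0647, 0.0829]
ee_rot: [-87.3, 1.7, 167.2]
contact_force: [1.9, 3.2, -3.0]
finger_gap: 0.0139
time: 9.9
eef_pos: [0.5307, 0.0635, 0.0829]
ee_rot: [-87.7, 1.7, 167.2]
contact_force: [2.1, 5.6, -4.2]
finger_gap: 0.0139
time: 10.1
eef_pos: [0.5305, 0.0627, 0.0829]
ee_rot: [-88.0, 1.8, 167.4]
contact_force: [2.4, 5.4, -3.3]
finger_gap: 0.0144
time: 10.3
eef_pos: [0.5305, 0.0623, 0.0828]
ee_rot: [-88.3, 1.8, 167.5]
contact_force: [2.4, 6.6, -3.9]
finger_gap: 0.0139
```

```bash
python3 -m jog '[0,0,0.004,0,0]'; python3 -m jog '[0,0,0.004,0,0]';  python3 -m jog '[0,0,-0.001,0,0,0,0,0,0,0]'; python3 -m jog '[0,0,0,0,0.3,0,0,0,0,0.7,0,0,0,0,1,0,-0.04,0,0,1,0,-0.045,0,0,1]'; python3 -c "
from h import *
go(.52,.2065,.165,177)"
```

```text
time: 10.4
eef_pos: [0.5298, 0.0605, 0.0828]
ee_rot: [-88.5, 1.8, 167.6]
contact_force: [0.8, 5.9, -3.1]
finger_gap: 0.0138
time: 10.5
eef_pos: [0.5297, 0.0596, 0.0829]
ee_rot: [-88.9, 1.9, 167.6]
contact_force: [2.8, 13.5, -4.3]
finger_gap: 0.0142
time: 10.7
eef_pos: [0.5299, 0.0614, 0.0827]
ee_rot: [-88.9, 1.9, 167.7]
contact_force: [-0.4, 0.3, -2.9]
finger_gap: 0.0141
time: 11.2
eef_pos: [0.5221, 0.0615, 0.1631]
ee_rot: [-88.4, 1.0, 167.7]
contact_force: [1.7, -0.0, 0.1]
finger_gap: 0.0815
shift tool mm [  33.    -1.9 -141.2] twist -0.163
```

B is also sound, so A should show the large play. Moving there.

```bash
python3 -m jog '[0.007,0,-0.028,-0.033,1,0.006,0,-0.028,-0.033,1,0.006,0,-0.028,-0.033,1,0.006,0,-0.028,-0.033,1,0.006,0,-0.028,-0.033,1,0,0,0,0,1]'; python3 - <<'E'
from h import *
import pickle
m=camera_model('wrist');a=grab_frame('wrist');s=env.get_state();print(s['eef_pos'],s['ee_rot'],proj(m,(.52,.208,.11)))
pickle.dump(m,open('w6.pkl','wb'))
save(a[40:330],'w6.png')
E
```

```text
time: 11.8
eef_pos: [0.5203, 0.2065, 0.1704]
ee_rot: [-88.2, 2.1, 177.2]
contact_force: [-0.2, 0.0, -1.4]
finger_gap: 0.0853
[0.52067656 0.20510793 0.17043466] [-88.15840801   2.09247555 177.13245929] (np.float64(250.8986583951183), np.float64(211.5853578059355))
```

View pics/w6.png

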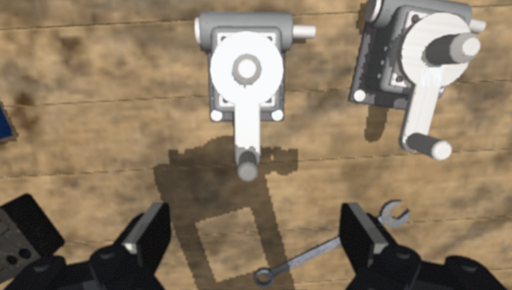

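A's hub top is at (246,69+40) and its pin top at (247.5,171+40).

```bash
python3 - <<'E'
from h import *
import pickle;m=pickle.load(open('w6.pkl','rb'))
P=onz(m,247.5,212,.110);H=onz(m,246,109.5,.109);d=H-P
y=np.degrees(np.arctan2(d[1],d[0]))
print(P,H,np.hypot(*d[:2]),y)
go(P[0],P[1],.079,180+y)
E
```

```text
[0.5198284  0.21057104 0.11      ] [0.59391047 0.20737566 0.109     ] 0.07415094905045343 -2.4698006166454727
shift tool mm [ 1.1 91.4 -5.4] twist -0.007
```

```bash
python3 -m jog '[0.001,0.01,-0.0055,0,1,0,0.03,0,0,1,0,0.03,0,0,1,0,0.021,0,0,0.6,0,0,0,0,0.5]'; python3 -c "
from h import *
go(.5195,.2105,.079,177.5)"
```

```text
time: 12.35
eef_pos: [0.5251, 0.2038, 0.0762]
ee_rot: [-88.1, 2.3, 176.8]
contact_force: [-0.4, -0.9, 0.7]
finger_gap: 0.0587
shift tool mm [ 6.  -2.8 -6.4] twist -0.013
```

```bash
python3 -m jog '[0.006,-0.003,-0.0065,-0.01,0.5,0,0,0,0,0.4]'; python3 -c "
from h import *
a=grab_frame('wrist');m=camera_model('wrist');p=proj(m,(.5195,.2105,.11));print(p)
go(.5195,.2105,.079,177.5)
r=int(p[1]);g=cv2.cvtColor(a,cv2.COLOR_RGB2GRAY)
for k in(r-7,r,r+7):print(k,g[k,210:300:3])"
```

```text
time: 12.55
eef_pos: [0.5191, 0.2099, 0.0788]
ee_rot: [-88.0, 2.2, 177.2]
contact_force: [0.0, -0.3, 0.5]
finger_gap: 0.0345
(np.float64(256.3308701876146), np.float64(275.8320734498896))
shift tool mm [ 0.5  0.3 -0.8] twist -0.005
268 [ 58  26  10  12  21  72  71  69  68  66  92 117 130 136 134 130 131 130
 128 123 110  82  77  79  79 115  23  15  16  25]
275 [ 41  26  12  13  51  71  70  68  68  68 101 126 133 131 127 130 130 129
 131 130 118  88  76  78  76  85  61  15  16  31]
282 [ 26  30  12  18  64  65  70  75  77  77  78  92 119 129 128 126 130 129
 129 115  82  72  72  73  72  76 119  15  16  30]
```

Centred (pin 240–272, prediction 256). Close and push left gently.

```bash
python3 -m jog '[0.0005,0,-0.0008,0,0.3,0,0,0,0,0.1,0,0,0,0,0,0,0,0,0,0,0,0,0,0,0]'; python3 -m jog '[0,0,-0.002,0,0]'; python3 -m jog '[0,0,-0.002,0,0,0,0,-0.002,0,0]'; python3 -m jog '[0,0,-0.002,0,0,0,0,-0.002,0,0]'
```

```text
time: 13.1
eef_pos: [0.5208, 0.211, 0.0818]
ee_rot: [-88.1, 2.6, 177.2]
contact_force: [0.5, -0.5, -2.1]
finger_gap: 0.014
time: 13.2
eef_pos: [0.5209, 0.2124, 0.0817]
ee_rot: [-88.1, 2.5, 177.2]
contact_force: [-0.3, -3.0, -1.3]
finger_gap: 0.0141
time: 13.4
eef_pos: [0.521, 0.2141, 0.0816]
ee_rot: [-87.8, 2.5, 177.1]
contact_force: [-0.3, -6.6, -0.8]
finger_gap: 0.014
time: 13.6
eef_pos: [0.5211, 0.2148, 0.0816]
ee_rot: [-87.4, 2.4, 177.0]
contact_force: [-0.7, -7.4, 1.5]
finger_gap: 0.0143
```

```bash
python3 -m jog '[0,0,-0.002,0.05,0]'; python3 -m jog '[0,0,-0.003,0.04,0]'; python3 -m jog '[0,0,-0.003,0.04,0]'; python3 -m jog '[0,0,-0.003,0.04,0]'
```

```text
time: 13.7
eef_pos: [0.5212, 0.2159, 0.0817]
ee_rot: [-87.5, 2.5, 174.0]
contact_force: [-0.1, -3.2, 0.1]
finger_gap: 0.0141
time: 13.8
eef_pos: [0.5217, 0.2187, 0.0817]
ee_rot: [-87.6, 2.6, 171.5]
contact_force: [-1.0, -1.8, -1.1]
finger_gap: 0.0145
time: 13.9
eef_pos: [0.5221, 0.2214, 0.0816]
ee_rot: [-87.6, 2.7, 169.1]
contact_force: [-0.6, -6.3, -1.2]
finger_gap: 0.0141
time: 14.0
eef_pos: [0.5221, 0.2225, 0.0812]
ee_rot: [-87.5, 2.8, 166.9]
contact_force: [-1.0, -9.8, 0.0]
finger_gap: 0.0141
```

A is worn: free to about 10 mm left, then the stop. Now to the right.

```bash
python3 -m jog '[0,0,0.003,-0.04,0,0,0,0.003,-0.04,0]'; python3 -m jog '[0,0,0.003,-0.04,0,0,0,0.003,-0.04,0]'; python3 -m jog '[0,0,0.003,-0.04,0]';  python3 -m jog '[0,0,0.003,-0.04,0]'
```

```text
time: 14.2
eef_pos: [0.5216, 0.2182, 0.0819]
ee_rot: [-87.4, 2.6, 171.6]
contact_force: [1.2, 0.8, -2.1]
finger_gap: 0.0142
time: 14.4
eef_pos: [0.5211, 0.2133, 0.0821]
ee_rot: [-87.4, 2.4, 176.4]
contact_force: [0.6, -2.2, -2.7]
finger_gap: 0.0138
time: 14.5
eef_pos: [0.5208, 0.2105, 0.082]
ee_rot: [-87.3, 2.3, 178.7]
contact_force: [0.2, -2.5, -2.1]
finger_gap: 0.014
time: 14.6
eef_pos: [0.5207, 0.2075, 0.0821]
ee_rot: [-87.2, 2.2, -178.9]
contact_force: [-0.4, -2.8, -1.9]
finger_gap: 0.0143
```

```bash
python3 -m jog '[0,0,0.003,-0.035,0]'; python3 -m jog '[0,0,0.003,-0.035,0]'; python3 -m jog '[0,0,0.002,-0.02,0]';  python3 -m jog '[0,0,0.002,-0.02,0]'
```

```text
time: 14.7
eef_pos: [0.5207, 0.2045, 0.0821]
ee_rot: [-87.2, 2.1, -176.9]
contact_force: [1.1, -2.1, -1.8]
finger_gap: 0.014
time: 14.8
eef_pos: [0.5209, 0.2017, 0.0822]
ee_rot: [-87.1, 2.0, -174.8]
contact_force: [0.2, -1.5, -2.0]
finger_gap: 0.0144
time: 14.9
eef_pos: [0.521, 0.1999, 0.0822]
ee_rot: [-87.1, 1.9, -173.6]
contact_force: [-0.6, -1.2, -1.7]
finger_gap: 0.0142
time: 15.0
eef_pos: [0.5212, 0.1989, 0.0823]
ee_rot: [-87.2, 1.8, -172.5]
contact_force: [-0.8, 3.7, -0.1]
finger_gap: 0.0142
```

```bash
python3 -m jog '[0,0,0.0025,0,0]'; python3 -m jog '[0,0,0.0025,0,0]';python3 -m jog '[0,0,0,0,0,0,0,0,0,0]'; python3 -m jog '[0,0,0,0,0.25,0,0,0,0,0.5,0,0,0,0,0.7]'; python3 -m jog '[0,-0.04,0,0,1,0,-0.045,0,0,1]'; python3 - <<'E'
from h import *
import pickle
m=camera_model('wrist');a=grab_frame('wrist');np.save('w7.npy',a);pickle.dump(m,open('w7.pkl','wb'))
go(.4715,-.381,.15)
E
```

```text
time: 15.1
eef_pos: [0.5213, 0.1984, 0.0824]
ee_rot: [-87.5, 1.9, -172.6]
contact_force: [-0.5, 7.2, -2.3]
finger_gap: 0.014
time: 15.2
eef_pos: [0.5213, 0.1983, 0.0824]
ee_rot: [-87.8, 1.9, -172.6]
contact_force: [-0.5, 7.3, -2.8]
finger_gap: 0.0144
time: 15.4
eef_pos: [0.5211, 0.1993, 0.0823]
ee_rot: [-87.8, 1.9, -172.6]
contact_force: [0.0, -0.8, -2.3]
finger_gap: 0.0144
time: 15.7
eef_pos: [0.5223, 0.1983, 0.0834]
ee_rot: [-87.6, 2.0, -172.5]
contact_force: [0.0, -0.5, 0.2]
finger_gap: 0.0493
time: 15.9
eef_pos: [0.5137, 0.1992, 0.1628]
ee_rot: [-87.5, 1.1, -172.5]
contact_force: [0.4, 0.2, 1.0]
finger_gap: 0.0782
shift tool mm [123.3  21.8 570.6] twist None
```

```bash
python3 -m jog '[0.0102,0,0.0475,0,1,0.0102,0,0.0475,0,1,0.0102,0,0.0475,0,1,0.0102,0,0.0475,0,1,0.0102,0,0.0475,0,1,0.0102,0,0.0475,0,1,0.0102,0,0.0475,0,1,0.0102,0,0.0475,0,1,0.0102,0,0.0475,0,1,0.0102,0,0.0475,0,1,0.0102,0,0.0475,0,1,0,0,0,0,1]'; python3 -c "
from h import *
go(.4715,-.381,.13)"
```

```text
time: 17.15
eef_pos: [0.4843, -0.3488, 0.2041]
ee_rot: [-86.5, 3.4, -171.8]
contact_force: [0.3, 0.1, -1.0]
finger_gap: 0.0853
shift tool mm [17.3 74.1 30. ] twist None
```

```bash
python3 -m jog '[0.010,0.035,0.015,0,1,0.010,0.035,0.015,0,1,0,0,0,0,1]'; python3 - <<'E'
from h import *
import pickle
m=camera_model('wrist');a=grab_frame('wrist');s=env.get_state();print(s['eef_pos'],s['ee_rot'],proj(m,(.4715,-.381,.03)))
pickle.dump(m,open('w8.pkl','wb'))
save(a,'w8.png')
go(.4715,-.381,.02)
E
```

```text
time: 17.45
eef_pos: [0.4742, -0.3889, 0.1361]
ee_rot: [-86.2, 3.6, -171.9]
contact_force: [1.1, 0.5, -0.8]
finger_gap: 0.0852
[ 0.47571952 -0.38886933  0.13866033] [ -86.09227374    3.75238956 -171.85427956] (np.float64(238.60000666614923), np.float64(200.19298225527646))
shift tool mm [  3.1 118.7  -8.4] twist None
```

View pics/w8.png

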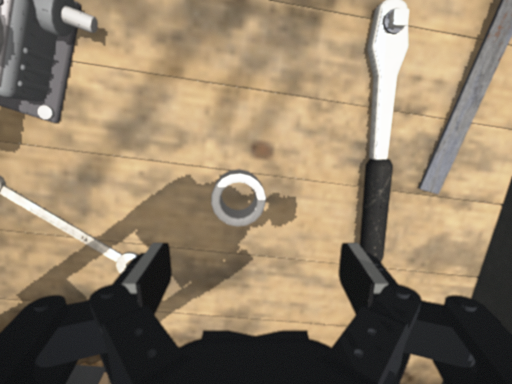

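```bash
python3 -m jog '[0.011,0.04,-0.016,0,1,0,0.04,0,0,1,0,0.015,0,0,1,0,0,0,0,1]'; python3 -c "
from h import *
go(.4727,-.3822,.004)"
```

```text
time: 17.9
eef_pos: [0.4764, -0.3809, 0.0493]
ee_rot: [-85.5, 4.3, -171.6]
contact_force: [0.6, 0.4, -0.2]
finger_gap: 0.0852
shift tool mm [ 3.8 45.3  0.8] twist None
```

```bash
python3 -m jog '[0.004,0.043,0.004,0,0.75]'; python3 -m jog '[0,0,0,0,0.75]'; python3 -c "
from h import *
go(.4730,-.3824,.002)"
```

```text
time: 18.0
eef_pos: [0.483, -0.393, 0.0148]
ee_rot: [-84.7, 4.8, -171.4]
contact_force: [0.9, 2.8, 7.8]
finger_gap: 0.0733
time: 18.1
eef_pos: [0.4797, -0.3889, 0.0092]
ee_rot: [-85.3, 4.4, -171.4]
contact_force: [-1.1, 1.3, -1.1]
finger_gap: 0.0641
shift tool mm [ 5.7  7.2 -7.4] twist None
```

```bash
python3 -m jog '[0.006,0,-0.0075,0,0.75]'; python3 -m jog '[0,0.006,0,0,0.75]'; python3 -m jog '[0,0,0,0,0.75]'; python3 - <<'E'
from h import *
go(.4730,-.3824,.002)
m=camera_model('wrist');a=grab_frame('wrist');print(proj(m,(.4715,-.381,.03)))
save(a[150:384],'w9.png')
E
```

```text
time: 18.2
eef_pos: [0.476, -0.3852, 0.012]
ee_rot: [-84.9, 4.7, -171.4]
contact_force: [-0.3, -0.4, 1.0]
finger_gap: 0.064
time: 18.3
eef_pos: [0.4768, -0.3853, 0.0084]
ee_rot: [-84.8, 4.8, -171.3]
contact_force: [0.5, -0.8, -1.2]
finger_gap: 0.064
time: 18.4
eef_pos: [0.4779, -0.3862, 0.011]
ee_rot: [-84.6, 4.9, -171.3]
contact_force: [-0.2, -0.3, 0.2]
finger_gap: 0.064
shift tool mm [ 4.3  9.  -4.5] twist None
(np.float64(247.15813125649947), np.float64(271.8934150312982))
```

View pics/w9.png

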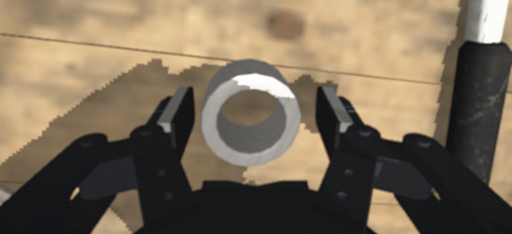

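The ring is centred at (250,270), between the fingers and unmoved. I'll finish the alignment, lower and grip.

```bash
python3 -m jog '[0.004,0.005,-0.004,0,0.7]'; python3 -m jog '[0.001,0.004,-0.001,0,0.7]'; python3 -c "
from h import *
go(.4730,-.3824,.002)"
```

```text
time: 18.55
eef_pos: [0.476, -0.3853, 0.0087]
ee_rot: [-84.3, 5.1, -171.3]
contact_force: [-0.0, 0.2, 0.1]
finger_gap: 0.0595
time: 18.65
eef_pos: [0.4752, -0.3847, 0.0053]
ee_rot: [-84.2, 5.1, -171.3]
contact_force: [-0.4, 0.2, -0.4]
finger_gap: 0.0595
shift tool mm [ 1.8  3.3 -2.6] twist None
```

```bash
python3 -m jog '[0.002,0.006,-0.0026,0,0.7]'; python3 -m jog '[0,0,0,0,0.4,0,0,0,0,0.3,0,0,0,0,0.3,0,0,0,0,0.3]'; python3 -m jog '[0,-0.03,0,0,0.3,0,-0.04,0,0,0.3]';python3 -m jog '[0,-0.04,0,0,0.3,0,-0.04,0,0,0.3,0,0,0,0,0.3]'; python3 -c "
from h import *
go(.55,.03,.2)"
```

```text
time: 18.75
eef_pos: [0.4741, -0.3838, -0.0002]
ee_rot: [-84.1, 5.2, -171.3]
contact_force: [0.6, 0.2, 0.4]
finger_gap: 0.0597
time: 19.15
eef_pos: [0.4741, -0.3832, 0.0009]
ee_rot: [-84.2, 5.3, -171.3]
contact_force: [-0.4, 0.4, 3.5]
finger_gap: 0.0491
time: 19.35
eef_pos: [0.4617, -0.3721, 0.0627]
ee_rot: [-85.1, 4.7, -171.4]
contact_force: [0.3, -0.2, -1.4]
finger_gap: 0.049
time: 19.65
eef_pos: [0.4541, -0.3665, 0.1464]
ee_rot: [-84.9, 4.7, -171.4]
contact_force: [1.0, -0.7, -0.5]
finger_gap: 0.0489
shift tool mm [-154.2  -53.6 -377.7] twist None
```

```bash
python3 - <<'E'
from h import *
import pickle
go(.596,.205,.175)
m=pickle.load(open('w7.pkl','rb'));a=np.load('w7.npy');g=cv2.cvtColor(a,cv2.COLOR_RGB2GRAY)
for H in((.5939,.2074,.109),(.5943,.2047,.109)):print(proj(m,H))
u,v=map(int,proj(m,(.594,.206,.109)))
print(u,v)
for k in range(v-22,v+23,4):print(k,g[k,u-22:u+23:2])
E
```

```text
shift tool mm [-225.8  -28.6 -543.8] twist None
(np.float64(255.33627960483597), np.float64(96.42014669170467))
(np.float64(259.5006014460316), np.float64(96.3556750429574))
257 96
74 [250 250 250 250 250 250 250 250 250 250 250 250 250 250 250 250 250 250
 250 250 250 250 250]
78 [250 250 250 250 250 250 250 250 250 250 247 246 250 251 250 250 250 250
 250 250 250 250 250]
82 [250 250 250 250 251 249 227 190 185 183 183 185 183 185 200 238 251 251
 250 250 250 250 250]
86 [250 250 251 250 227 184 183 184 195 220 233 235 217 198 182 180 190 240
 251 250 250 250 250]
90 [251 251 251 227 178 181 189 235 251 251 250 251 251 251 238 190 183 183
 245 251 250 250 250]
94 [251 251 248 179 177 176 222 251 250 251 250 250 251 250 251 230 178 174
 223 251 251 250 250]
98 [251 225 175 162 173 175 204 249 251 251 250 251 251 251 251 217 173 173
 223 251 250 250 251]
102 [251 242 198 152 170 173 172 198 242 251 251 251 251 245 196 171 170 186
 247 251 251 250 251]
106 [251 252 223 158 137 158 168 167 169 174 182 177 170 167 169 168 202 246
 251 251 251 250 251]
110 [251 249 231 231 196 154 135 148 162 168 163 162 163 169 203 247 251 251
 251 251 251 251 251]
114 [251 251 251 251 250 249 249 227 165 210 224 217 252 251 251 251 251 250
 251 251 251 251 251]
118 [251 251 251 251 251 251 251 251 250 251 251 251 251 251 251 251 251 251
 251 250 251 251 250]
```

```bash
python3 -m jog '[0,-0.03,0,0,0.3,-0.018,0,-0.0435,0,0.3,-0.018,0,-0.0435,0,0.3,-0.018,0,-0.0435,0,0.3,-0.018,0,-0.0435,0,0.3,-0.018,0,-0.0435,0,0.3,-0.018,0,-0.0435,0,0.3,-0.018,0,-0.0435,0,0.3,-0.018,0,-0.0435,0,0.3,-0.018,0,-0.0435,0,0.3,-0.018,0,-0.0435,0,0.3,0,0,0,0,0.3]'; python3 -c "
from h import *
go(.596,.205,.15)"
```

```text
time: 20.85
eef_pos: [0.5614, 0.1082, 0.133]
ee_rot: [-85.5, 3.3, -171.9]
contact_force: [-0.2, -0.2, -1.8]
finger_gap: 0.0489
shift tool mm [-47.9 -17.  -91. ] twist None
```

```bash
python3 -m jog '[0,-0.012,0,0,0.3,-0.016,0,-0.031,0,0.3,-0.016,0,-0.031,0,0.3,-0.016,0,-0.030,0,0.3,0,0,0,0,0.3]'; python3 - <<'E'
from h import *
s=env.get_state();
from scipy.spatial.transform import Rotation as Ro
y=Ro.from_euler('xyz',s['ee_rot'],degrees=True).as_matrix()[:,1];print(s['eef_pos'],y,s['eef_pos']-.019*y)
g=s['eef_pos']-.019*y; t=s['eef_pos']+np.array([.5945,.2067,0])-[g[0],g[1],0]
go(t[0],t[1],.13)
E
```

```text
time: 21.35
eef_pos: [0.5928, 0.2054, 0.1361]
ee_rot: [-85.5, 2.7, -172.2]
contact_force: [-0.3, -0.1, -0.4]
finger_gap: 0.0487
[0.59279756 0.20539372 0.13611431] [ 0.05693073 -0.07161957 -0.99580597] [0.59171588 0.20675449 0.15503462]
shift tool mm [-2.8  6.1  0.4] twist None
```

```bash
python3 -m jog '[-0.0028,0.01,0.0004,0,0.3,0.001,0.015,-0.0012,0,0.3,0.001,0.010,-0.001,0,0.3,0,0,0,0,0.3]'; cat > chk.py <<'E'
from h import *
from scipy.spatial.transform import Rotation as Ro
s=env.get_state()
y=Ro.from_euler('xyz',s['ee_rot'],degrees=True).as_matrix()[:,1]
g=s['eef_pos']-.012*y; t=s['eef_pos']+np.array([.5945,.2067,0])-[g[0],g[1],0]
print(g);go(t[0],t[1],.076)
E
python3 chk.py
```

```text
time: 21.75
eef_pos: [0.594, 0.1993, 0.0969]
ee_rot: [-85.4, 2.4, -172.5]
contact_force: [0.6, 1.6, -1.3]
finger_gap: 0.0487
[0.59335322 0.20019003 0.10884875]
shift tool mm [-2.  20.9 -6.3] twist None
```

```bash
python3 -m jog '[-0.002,-0.002,-0.0065,0,0.3]'; python3 -m jog '[0,0,0,0,0.3]'; python3 chk.py
```

```text
time: 21.85
eef_pos: [0.5942, 0.2047, 0.0974]
ee_rot: [-85.4, 2.3, -172.6]
contact_force: [-0.0, 0.4, -1.2]
finger_gap: 0.0492
time: 21.95
eef_pos: [0.5942, 0.205, 0.0975]
ee_rot: [-85.4, 2.3, -172.6]
contact_force: [-0.1, 1.2, -1.5]
finger_gap: 0.049
[0.59364989 0.20586624 0.10943873]
shift tool mm [-1.  21.5 -0.7] twist None
```

```bash
python3 -m jog '[0,0.008,-0.0015,0,0.3]'; python3 -m jog '[0,0.007,-0.0015,0,0.3]';python3 -m jog '[0,0,0,0,0.3]'; python3 chk.py
```

```text
time: 22.05
eef_pos: [0.5958, 0.2061, 0.0909]
ee_rot: [-85.4, 2.5, -172.6]
contact_force: [0.1, 0.2, -0.8]
finger_gap: 0.049
time: 22.15
eef_pos: [0.5961, 0.2072, 0.0836]
ee_rot: [-85.4, 2.5, -172.6]
contact_force: [0.4, -0.1, -1.3]
finger_gap: 0.049
time: 22.25
eef_pos: [0.5953, 0.2071, 0.0823]
ee_rot: [-85.4, 2.4, -172.6]
contact_force: [-0.9, 0.1, -2.0]
finger_gap: 0.0489
[0.59466778 0.20802292 0.09426069]
shift tool mm [0.3 6.3 1.3] twist None
```

```bash
python3 -m jog '[0,0.004,0.001,0,0.3]'; python3 -m jog '[0,0.002,0,0,0.3]';python3 -m jog '[0,0,0,0,0.3]'; python3 chk.py
```

```text
time: 22.35
eef_pos: [0.5962, 0.2062, 0.0788]
ee_rot: [-85.4, 2.5, -172.5]
contact_force: [0.3, 0.4, -2.0]
finger_gap: 0.0489
time: 22.45
eef_pos: [0.5959, 0.2058, 0.0761]
ee_rot: [-85.4, 2.4, -172.5]
contact_force: [-0.5, 0.1, -1.3]
finger_gap: 0.049
time: 22.55
eef_pos: [0.5957, 0.2057, 0.0757]
ee_rot: [-85.4, 2.4, -172.5]
contact_force: [-0.1, 0.3, -1.8]
finger_gap: 0.0491
[0.59509772 0.20659373 0.08769987]
shift tool mm [ 0.6 -0.3 -0.2] twist None
```

```bash
python3 -m jog '[0,0,0,0,0.75,0,0,0,0,0.75,0,0,0,0,0.75]'; python3 -m jog '[0.001,-0.03,0.002,0,0.75,0,-0.04,0,0,0.75,0,-0.04,0,0,1]'; python3 - <<'E'
from h import *
import pickle
m=camera_model('wrist');a=grab_frame('wrist');t=grab_frame('top')
print(env.get_state()['eef_pos'])
mt=camera_model('top');print(proj(m,(.5945,.2067,.102)))
u,v=map(int,proj(mt,(.56,.2,.1)))
c=cv2.resize(t[v-35:v+35,u-30:u+30],(320,373),interpolation=cv2.INTER_CUBIC)
b=np.zeros((384,832,3),np.uint8);b[:,:512]=a;b[:373,512:]=c;save(b[:,:800],'fin.png')
E
```

```text
time: 22.85
eef_pos: [0.5969, 0.2059, 0.0771]
ee_rot: [-85.4, 2.6, -172.5]
contact_force: [0.6, -0.4, 0.7]
finger_gap: 0.0639
time: 23.15
eef_pos: [0.5853, 0.2103, 0.182]
ee_rot: [-85.3, 1.6, -172.6]
contact_force: [1.3, 0.6, -0.4]
finger_gap: 0.0767
[0.59073281 0.21203956 0.18970675]
(np.float64(252.96842184909272), np.float64(192.63063859437838))
```

View pics/fin.png

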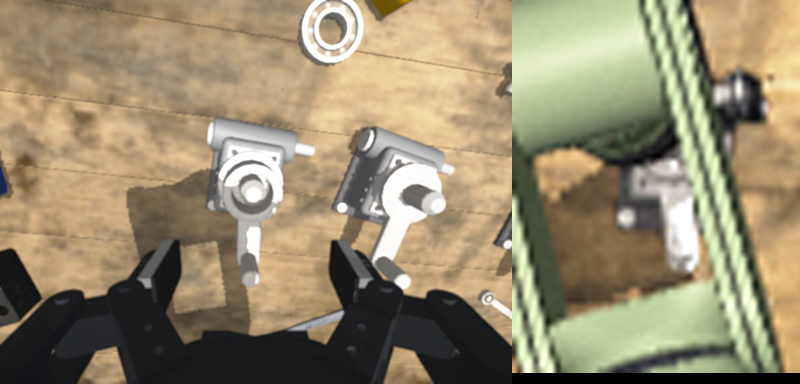

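```bash
python3 - <<'E'
from h import *
m=camera_model('wrist')
P=onz(m,250.5,279,.11);H=onz(m,254,192,.109);print('pin',P,'hub',H)
print('ring centre',onz(m,248.5,186,.102))
for z in(.102,.108):
  print(z,[np.round(np.array(proj(m,(.5945+dx,.2067+dy,z)))) .tolist() for dx,dy in((.025,0),(-.025,0),(0,.025),(0,-.025))])
a=grab_frame('wrist');g=cv2.cvtColor(a,cv2.COLOR_RGB2GRAY)
print(g[186,205:300:2]);print(g[140:235:2,249])
print(env.get_state()['eef_pos'])
E
```

```text
pin [0.52359479 0.20130909 0.11      ] hub [0.60162094 0.20792902 0.109     ]
ring centre [0.60458626 0.21237771 0.102     ]
0.102 [[258.0, 169.0], [250.0, 226.0], [224.0, 195.0], [283.0, 201.0]]
0.108 [[258.0, 170.0], [251.0, 229.0], [224.0, 197.0], [284.0, 203.0]]
[ 99  98  98  82  82  84  74 106 178 189 145 153 255 255 254 254 252 251
 161 101 103 113 138 160 178 177 155 122 168 255 240 178 240 253 253 253
 253 247 252 151 138 139 143 145 151 156 158 157]
[192 204 217 201 130 169 200 219 252 230 255 255 255 232 101 116 252 255
 255 254 230 100 106 138 214 222 219 227 252 255 255 243 174 151 138 105
  95  96  97 129 182 184 177 172 195 249 254 254]
[0.58908163 0.21147186 0.18652788]
```

```bash
python3 -m jog '[0,-0.03,0,0,1,0,0,0,0,1,0,0,0,0,1]'; python3 -c "
from h import *
print(env.get_state()['contact_force']);env.job_done()"
```

```text
time: 23.6
eef_pos: [0.5858, 0.2132, 0.2144]
ee_rot: [-85.3, 2.1, -172.6]
contact_force: [-0.4, 0.2, -0.2]
finger_gap: 0.0853
[-0.386546    0.1816028  -0.23663782]
the job is handed in; nothing more can be done
```

I rocked each crank left and then right by its pin. The leftmost head, which I called A, is the worn one. Its crank is left swung over to the right, the ring is over its hub, and the job was handed in at about 23.6 s of the 67 s allowed.

**Play measured at the pin**

| Head (left to right) | Travel, stop to stop | Peak push read at the pin |
|---|---|---|
| A (left) | about 22 mm, nearly free in between | about 10 N |
| B (middle) | 8–9 mm, including the give at the stops | about 14 N |
| C (right) | 8–9 mm, including the give at the stops | about 15 N |

All pushes stayed below the clutch's 20 N.

**Last checks**
- **Crank:** the last wrist image put A's crank about 7° to the right of its starting angle, which matches its right stop.
- **Ring:** it was round the hub, about 5 mm off-centre against a possible 6 mm, so it seems to lie against one side of the hub.
- **Robot:** the gripper was open and well clear, with contact force near zero.

**Not confirmed or not ideal**
- **Ring lying flat:** I inferred this and did not measure it; the ring was let go about 3 mm above the disc. The width I checked could not tell heights a few mm apart, and the arm hid the head from the top camera.
- **Hub position:** the last wrist estimate was about 7 mm off earlier ones, probably because the arm was still settling, so I trusted only relative positions.
- **Tool tilt:** the tool drifted up to about 8° during the job.
- **Contacts:** it may have brushed the ring before gripping it (8 N read), and the held ring may have brushed the hub while being lowered (under 2 N read). An image before gripping showed the ring unmoved.

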